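# Set the mitre box to the 45 degree notch

## Task

The frame moulding lies ready on one side of the mitre box. Lift the sprung index lever at the front of the swinging saw arm, swing the arm to the 45 degree notch (the outermost) on the side where the long moulding lies, and let the lever's tooth drop fully home in that notch so that the arm is locked. Leave the moulding, the offcut, the paint jar and the saw where they are.

Things in the scene. Friction and masses are not known exactly. Their poses are not given: they have to be found in the camera images.
- mitre_box: Mitre box fixed on the bench: grey casting, pale wooden bed 478 x 70 mm, top 66 mm up, fence along its far edge 94 mm high. Origin: on the bench under the upright pivot of the swinging arm, in the fence line, midway. x points away from the operator (bed is at x -0.07 to 0), y to the operator's left along the fence, z up. Its steel guide posts stand 122 mm in front of the pivot, 166 mm high.
- swing_arm (a joint): Turn of the swinging arm about the pivot, rad: 0 = pointing straight to the operator (-x of the mitre box), positive = handle to the operator's left (+y of the mitre box); 0.785 = 45 degrees left, -0.785 = 45 degrees right; stops at 0.9. Stays where left: friction about 0.25 N m (1 N at the handle), 3 to 6 N at the handle when the tooth rubs on the plate.
- index_lever (a joint): Lift of the index lever about its level hinge in the arm (95 mm from the pivot, 34 mm up), rad. 0 = fully down, tooth home in a notch; 0.10 to 0.112 = tooth riding on the plate between notches; above 0.12 clear of it; stop at 0.2. A spring and its weight press it down: lifting takes 3.5 to 5 N at the handle. It drops by itself over a notch if the handle is free to go down.
- handle (a point): Middle of the lever's black handle: level bar 74 mm long along the arm, 24 mm wide, 26 mm tall, 232 mm from the pivot, 137 mm from the lever's hinge, 37 mm above the bench with the lever fully down, 15 mm higher with the tooth on the plate, 20 mm higher at 0.15 rad. x points to the pivot, y across the handle, z up. Free space all round it.
- moulding: Dark wooden frame moulding, 180 mm long (its y), 40 mm wide, 24 mm tall at the back, 12 mm in front, loose on the bed against the fence, on the left or right half: y about +0.12 or -0.12 m in the mitre box's frame, which tells to which side the arm must go. Origin: centre of its underside.
- offcut: Waste piece of the same moulding, only 75 mm long, lying on the other half of the bed. Origin: centre of its underside. To be left alone.
- paint_jar: Small glass paint jar with white cap, 62 mm across and 85 mm tall, standing on the bench to the left. Origin: centre of its underside. To be left alone.
- backsaw: Framer's backsaw lying flat on the bench to the right, about 330 mm long and 22 mm thick, wooden grip towards the robot at yaw 0. Origin: on the bench, about the middle. To be left alone.
- index_plate (a point): Fixed point on the pivot axis at the height of the top of the index plate (20 mm up). Plate: flat steel arc in front of the bed, 158 to 182 mm from the pivot, 10 mm wide notches at 0, 22.5, 30 and 45 degrees to both sides. Held by screws in slots and set to suit the saw, so all notches together sit up to 2.3 degrees off nominal: only the tooth dropping in shows where a notch truly is.
- tooth (a point): Round nose of the tooth under the lever, 170 mm from the pivot, 7 mm wide, upright flanks. Home, it reaches 8 mm below the plate's top with 1.5 mm play on each side and locks the arm.
There are look-alikes about, which are no part of the job. Of the things shaped like the moulding, the wooden one is meant.

How it is judged:
By the outcome, as a careful person would: the job done as asked, in the order asked, and still so for the second after the job is handed in, with the robot touching nothing.
It also fails if it takes over 38 s, if anything falls off the work surface, if the arm or the gripper's body presses on something with over 40 N, if the wrist force passes 120 N, or if a joint passes its speed limit or range.

## Robot

A 6-joint arm with a two-finger parallel gripper is mounted at the origin on the work surface. World frame = base frame: x ahead of the robot, y to its left, z up, the work surface at z = 0. Lengths are in m, angles in rad, forces in N, time in s.
With the tool pointing down it reaches from about 0.275 to 0.825 m from the base axis. Payload 4.9 kg.
Tool frame: the origin (TCP) lies midway between the tips of the shut fingers; the grasp point (between the pads) lies 19 mm behind it (bot.grip_depth is the distance from the TCP to the grasp point, in m); z points along the fingers, y is the line along which they close (so a half turn about z gives the same grasp; the last joint's range is limited). The gripper opens to 85 mm and grips with 20 to 120 N. Pads are 22 mm wide; open, the fingers measure 114 mm over their backs; the gripper's body (76 mm by 85 mm) begins 54 mm behind the grasp point. The pads swing forward as they close: fully open they stand 13 mm farther back than shut.
Start: joints at [-1.306, 0.326, -0.193, 1.052, 0, 1.437], TCP at [0.214, -0.507, 0.208] pointing down, gripper open.
Joint ranges: [-2.65, 2.65], [-0.97, 1.79], [-1.3, 1.35], [-1.93, 2.1], [-1.47, 1.37], [-3.14, 3.14]. Speed limits (rad/s): [2.57, 2.57, 3.14, 3.14, 3.14, 3.14].

## Interface

Orientations are given as a unit quaternion [w, x, y, z].
In Python, from cell import bot gives the robot as it stands. Calls block until the motion is done:
- bot.move_pose(position, orientation): joint-space move of the TCP to a pose.
- bot.move_linear(position, speed=0.15, rotation=None, until_force=None): straight line of the TCP; rotation=None keeps the orientation; speed is the mean speed in m/s. With until_force (N) it stops when the force on the tool has changed by that much, and returns True; else False.
- bot.goto_joints(angles): joint-space move.
- bot.set_gripper(opening, grasp_force=None): opening from 0.0 (shut) to 1.0 (fully open); grasp_force is the grip in N (None keeps the last); returns when the fingers have stopped.
- bot.wait(seconds).
- bot.solve_ik(position, orientation): joint angles nearest the present ones, or None.
- bot.camera(name): name is "scene" or "top" or "wrist"; returns the picture (384x512x3 uint8, red, green, blue); there is no depth.
- bot.calibration(name): a dict with "mtx" (3x3 intrinsics, pixels), "extrinsics" (4x4, takes a point from world to camera coordinates); the wrist camera has in their place "hand_eye" (4x4, takes a point from camera to tool coordinates, whose origin is the TCP and whose axes are the flange's). Camera axes: x right, y down, z forward; pixel columns grow to the right and rows downward; lengths in m; the calibration is good to about 2 mm. A picture is of the moment at which its call begins: read the wrist's pose just before it. calibration takes no time and is no camera call.
A pose or a line that the arm cannot do raises bot.PlanningError and nothing moves.
- bot.close_job(): hands the job in; it is judged then, once.
Trained networks look in the newest picture that a camera, given by its name, has taken for a name from the list of things; names that differ only in an ending like _2 or _b are one class to them, and where a whole thing is asked for, a point or a joint stands for the part that bears it (a point fixed in the world has none). Each returns a list of dicts, best first, with "confidence" (0 to 1); they miss things now and then, are a little off and sometimes report something else, mostly with a low value. They report only what shows in the picture. A call takes as long as a camera call. They do not tell look-alikes from the thing itself.
- bot.search_frame(camera, thing): "bbox" ([left, top, width, height] in pixels, round what is visible of it).
Readings, each from a call of its own:
- bot.read_clock(): time.
- bot.read_joint_positions(): joint angles.
- bot.read_joint_vel(): joint speeds.
- bot.read_joint_efforts(): joint torques, N m.
- bot.read_position(): TCP position.
- bot.read_tool_rot(): TCP orientation.
- bot.read_ft_force(): force on the tool from outside, world axes, zero at the start.
- bot.read_moment(): the same for the moment, N m.
- bot.read_gripper_width(): opening from 0.0 (shut) to 1.0 (fully open).
- bot.read_finger_force(): force on a finger pad.
Only numpy, scipy, OpenCV 4.12 (cv2) and the standard library are available. Lean on these libraries where they do the work, as an engineer would, in place of code of your own. Each camera call takes 0.05 s, during which the arm holds its last target. There are 200 camera calls.

## Working session

There is one attempt and no reset: what is moved stays moved. The work goes in short steps, each a Python script; the robot and the scene stay as the last script left them, time stands still between calls to the robot, and variables do not carry over. Pictures are saved under pics/ and viewed, at most 10 in all, crops included, and the job is handed in when it is done.

```bash
mkdir -p pics; ls
python3 - <<'E'
from cell import bot
import cv2,numpy as np
for c in("top","scene"):
    im=bot.camera(c); cv2.imwrite(f"pics/{c}0.png",im[:,:,::-1])
    k=bot.calibration(c); print(c,k["mtx"].round(1).tolist(),k["extrinsics"].round(4).tolist())
    for t in("mitre_box","moulding","handle","swing_arm","offcut","paint_jar"):
        print(t,[( [int(v) for v in d["bbox"]],round(d["confidence"],2)) for d in bot.search_frame(c,t)][:4])
print(bot.read_clock(), bot.read_tool_rot(),bot.calibration("wrist"))
E
```

```text
pics
top [[431.7, 0.0, 260.1], [0.0, 431.7, 189.2], [0.0, 0.0, 1.0]] [[0.0037, -1.0, -0.0021, -0.0045], [-0.9976, -0.0036, -0.0689, 0.5465], [0.0689, 0.0023, -0.9976, 1.3504], [0.0, 0.0, 0.0, 1.0]]
mitre_box [([191, 73, 158, 133], 0.56)]
moulding [([277, 108, 60, 22], 0.95), ([331, 196, 31, 58], 0.92), ([263, 236, 49, 44], 0.86)]
handle [([267, 162, 11, 44], 0.52)]
swing_arm [([265, 74, 15, 133], 0.76)]
offcut [([219, 125, 29, 18], 0.57)]
paint_jar [([96, 153, 21, 24], 0.63)]
scene [[367.2, 0.0, 254.2], [0.0, 367.2, 192.0], [0.0, 0.0, 1.0]] [[-0.7718, 0.6358, -0.0078, 0.4299], [0.473, 0.5659, -0.6753, -0.2195], [-0.425, -0.5249, -0.7375, 1.365], [0.0, 0.0, 0.0, 1.0]]
mitre_box [([131, 168, 144, 124], 0.65), ([218, 171, 47, 37], 0.52)]
moulding [([210, 127, 38, 33], 0.88), ([281, 140, 19, 38], 0.79), ([145, 174, 49, 35], 0.77)]
handle [([219, 170, 42, 37], 0.93)]
swing_arm [([147, 168, 116, 86], 0.8)]
offcut [([214, 226, 26, 21], 0.78), ([133, 95, 85, 41], 0.51)]
paint_jar [([354, 312, 36, 41], 0.91)]
0.7 [ 1.93999310e-06  9.80180153e-01  1.98108221e-01 -1.08872262e-05] {'mtx': array([[326.90239126,   0.        , 251.68201997],
       [  0.        , 326.90239126, 198.34147572],
       [  0.        ,   0.        ,   1.        ]]), 'hand_eye': array([[-7.59683211e-04, -9.46166825e-01, -3.23678485e-01,
         8.31897759e-02],
       [ 9.99999669e-01, -6.24253848e-04, -5.22230195e-04,
         4.86765997e-04],
       [ 2.92059345e-04, -3.23678775e-01,  9.46166986e-01,
        -1.66383470e-01],
       [ 0.00000000e+00,  0.00000000e+00,  0.00000000e+00,
         1.00000000e+00]])}
```

Run:
```python
import cv2
a=cv2.imread("pics/top0.png")
cv2.imwrite("pics/top_c.png",cv2.resize(a[60:300,80:400],(800,600),interpolation=cv2.INTER_CUBIC))
```

```text
(no output)
```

View pics/top_c.png

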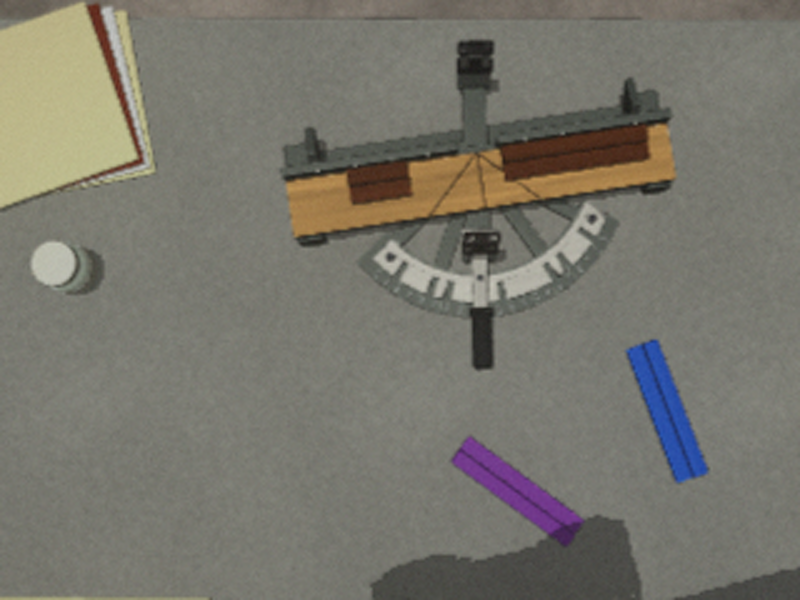

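View pics/scene0.png

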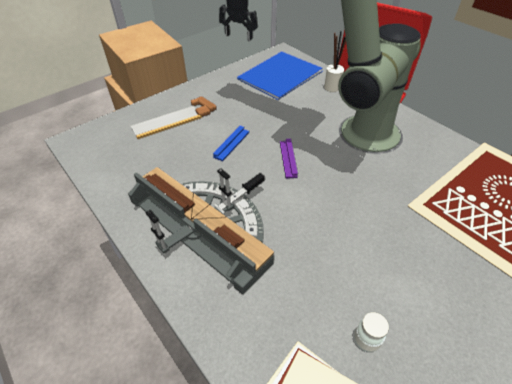

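The picture shows three mouldings besides the short offcut, at these top-camera pixels:
- Dark wooden moulding on the right half of the bed (310,120). This is the one meant.
- Blue look-alike on the bench (347,225).
- Purple look-alike on the bench (287,256).
- Short offcut on the left half of the bed (232,133).

The moulding is on the right, so the target is the −45° notch. The black handle is at about (273,195). Next I'll fit the box pose.

```bash
cat > h.py <<'E'
from cell import bot
import cv2,numpy as np
from scipy.optimize import least_squares
from scipy.spatial.transform import Rotation as R
def proj(P,K,E):
    c=np.c_[P,np.ones(len(P))]@np.array(E)[:3].T
    p=c@np.array(K).T
    return p[:,:2]/p[:,2:]
def ray_at_z(px,K,E,z):
    d=E[:3,:3].T@np.linalg.solve(K,[px[0],px[1],1]); o=-E[:3,:3].T@E[:3,3]
    return o+d*(z-o[2])/d[2]
E
python3 - <<'E'
from h import *
k=bot.calibration("top");K,E=k["mtx"],k["extrinsics"]
u=lambda a:np.array(a)/2.5+[80,60]-0.3
obj=np.array([[-.07,.239,.066],[-.07,-.239,.066],[0,.239,.066],[0,-.239,.066]])
px=u([[297,240],[675,183],[286,180],[668,125]])
def W(p,P):
    c,s=np.cos(p[2]),np.sin(p[2]); return np.c_[p[0]+c*P[:,0]-s*P[:,1],p[1]+s*P[:,0]+c*P[:,1],P[:,2]]
r=least_squares(lambda p:(proj(W(p,obj),K,E)-px).ravel(),[.6,0,0]); print("box",r.x,r.fun.round(1))
for z in(.063,.078):
    for q in([483,340],[482,310],[484,367]):
        h=ray_at_z(u(q),K,E,z); d=h[:2]-r.x[:2]
        print(z,h.round(4),"rad",np.hypot(*d).round(4),"ang",(np.arctan2(-d[1],-d[0])-r.x[2]).round(4))
np.save("box.npy",r.x)
# ik for hover
b=r.x
for ang in(0.1,-.35,-.8):
  for fl in(0,1):
    a=b[2]+ang; p=[b[0]-.232*np.cos(a),b[1]-.232*np.sin(a),.04]
    # tool z down, tool x along arm (to pivot) or away
    ax=np.array([np.cos(a),np.sin(a),0])*(1 if fl==0 else -1); zz=np.array([0,0,-1.]); M=np.c_[ax,np.cross(zz,ax),zz]
    q=R.from_matrix(M).as_quat(scalar_first=True); j=bot.solve_ik(p,q); print(ang,fl,np.round(p,3),None if j is None else np.round(j,2))
E
```

```text
box [ 0.75377876 -0.03468752  0.15132465] [-1.1 -0.8  0.9 -0.6  0.2  1.   0.1  0.5]
0.063 [ 0.5237 -0.0419  0.063 ] rad 0.2302 ang -0.12
0.063 [ 0.5606 -0.0406  0.063 ] rad 0.1933 ang -0.1207
0.063 [ 0.4906 -0.0432  0.063 ] rad 0.2633 ang -0.1191
0.078 [ 0.5229 -0.0415  0.078 ] rad 0.231 ang -0.1219
0.078 [ 0.5594 -0.0402  0.078 ] rad 0.1945 ang -0.1229
0.078 [ 0.4902 -0.0427  0.078 ] rad 0.2637 ang -0.1208
0.1 0 [ 0.529 -0.092  0.04 ] [-0.31  0.48 -0.45  0.65  0.    2.58]
0.1 1 [ 0.529 -0.092  0.04 ] [-0.31  0.48 -0.45  0.65  0.   -0.56]
-0.35 0 [0.526 0.011 0.04 ] [-0.12  0.46 -0.47  0.64  0.   -3.06]
-0.35 1 [0.526 0.011 0.04 ] [-0.12  0.46 -0.47  0.64  0.    0.08]
-0.8 0 [0.569 0.105 0.04 ] [ 0.06  0.54 -0.33  0.7   0.   -2.44]
-0.8 1 [0.569 0.105 0.04 ] [ 0.06  0.54 -0.33  0.7   0.    0.7 ]
```

```bash
cat >> h.py <<'E'
b=np.load("box.npy")
def pose(th,lift,z=None,r=.232,dz=-.019,dx=0.):
    """TCP pose gripping the handle, arm turn th, lever lift; tool tilts with lever; tool x away from pivot."""
    a=b[2]-th; u=np.array([np.cos(a),np.sin(a),0]); Z=np.array([0,0,1.])
    rr=.095+.137*np.cos(lift)+(r-.232); hz=.037+.137*np.sin(lift)
    n=u*np.sin(lift)+Z*np.cos(lift)      # lever's up
    l=u*np.cos(lift)-Z*np.sin(lift)      # lever axis towards pivot
    M=np.c_[-l,np.cross(-n,-l),-n]
    p=np.array([b[0],b[1],0])-u*rr+Z*hz+n*dz
    if z is not None: p[2]=z
    return p,R.from_matrix(M).as_quat(scalar_first=True)
E
python3 - <<'E'
from h import *
for th in(.12,-.4,-.8):print(bot.solve_ik(*pose(th,.15)))
p,q=pose(.12,0.,z=.14); bot.move_pose(p,q)
P=bot.read_position();Q=bot.read_tool_rot(); im=bot.camera("wrist")
cv2.imwrite("pics/w1.png",im[:,:,::-1]); np.savez("w1.npz",P=P,Q=Q)
print([(d["bbox"],round(d["confidence"],2)) for d in bot.search_frame("wrist","handle")],bot.read_clock())
E
```

```text
[-0.20024456  0.56096276 -0.30986428  0.84602286 -0.03430354 -0.22905942]
[-0.33741715  0.61261806 -0.20940037  0.8437652  -0.11626749 -0.88320946]
[-0.3881279   0.70007083 -0.03796099  0.86740379 -0.14597485 -1.33691956]
[([236.9, 148.0, 37.1, 175.9], 0.7)] 2.825
```

View pics/w1.png

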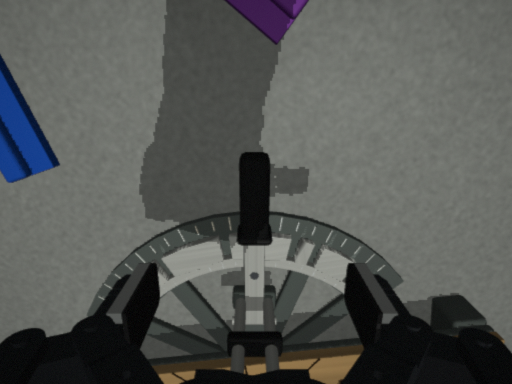

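The wrist picture shows the black handle bar at cols 240–271, rows 153–243. It lines up with the silver lever, lies midway between the fingers, and its long axis runs vertically in the image, so the arm angle is good. I'll compute the lateral offset, then grip.

Run:
```python
from h import *
d=np.load("w1.npz");c=bot.calibration("wrist");K=c["mtx"]
T=np.eye(4);T[:3,:3]=R.from_quat(d["Q"],scalar_first=True).as_matrix();T[:3,3]=d["P"]
E=np.linalg.inv(T@c["hand_eye"])
for px in([255.5,153],[255.5,190],[255,226],[254.5,275]):
    h=ray_at_z(px,K,E,.065); D=h[:2]-b[:2]
    print(h.round(4),np.hypot(*D).round(4),"th",(b[2]-np.arctan2(-D[1],-D[0])).round(4), "lat",((np.linalg.inv(T)@np.r_[h,1])[:2]*1e3).round(1))
```

```text
[ 0.4854 -0.0414  0.065 ] 0.2685 th 0.1262 lat [36.6  2.3]
[ 0.5143 -0.0405  0.065 ] 0.2396 th 0.1271 lat [7.7 2.4]
[ 0.5446 -0.0399  0.065 ] 0.2092 th 0.1265 lat [-22.6   2.1]
[ 0.5899 -0.0388  0.065 ] 0.164 th 0.126 lat [-67.9   1.8]
```

Run:
```python
from h import *
bot.set_gripper(.6)
bot.move_linear(pose(.126,.105,z=.09)[0],.2,pose(.126,.105)[1])
print("hit",bot.move_linear(pose(.126,.105)[0],.1,until_force=8))
bot.set_gripper(0.,40)
print(bot.read_gripper_width(),bot.read_finger_force(),bot.read_ft_force(),bot.read_position(),pose(.126,.105)[0])
p,q=pose(.126,.16); bot.move_linear(p,.05,q)
print("lift",bot.read_ft_force(),bot.read_position(),p,bot.read_clock())
for th in np.linspace(.126,-.15,4)[1:]:
    p,q=pose(th,.16); bot.move_linear(p,.12,q); print(round(th,3),np.round(bot.read_ft_force(),1),np.round(bot.read_position()-p,4),bot.read_clock())
```

```text
hit False
0.2622121314858289 42.80065655708313 [-0.19523784 -0.45662088  3.32009767] [ 0.52122926 -0.04072252  0.03313879] [ 0.52061673 -0.04059352  0.03246322]
lift [ 1.2799134  -0.26732322 -3.9406701 ] [ 0.52102515 -0.04056476  0.03938877] [ 0.52057637 -0.04059455  0.04006928] 5.0417
0.034 [ 4.7 -0.6 -4.4] [ 0.0006  0.0001 -0.0003] 5.3667
-0.058 [ 4.9  0.4 -5.3] [ 0.0007  0.0005 -0.0001] 5.6917
-0.15 [ 5.2  1.2 -5.1] [ 0.0006  0.0007 -0.    ] 6.0167
```

Run:
```python
from h import *
for th in np.linspace(-.15,-.69,6)[1:]:
    p,q=pose(th,.16); bot.move_linear(p,.12,q)
print("f",np.round(bot.read_ft_force(),1),bot.read_clock())
p,q=pose(-.69,.108); bot.move_linear(p,.05,q); print("ride",np.round(bot.read_ft_force(),1))
bot.set_gripper(.38); print(bot.read_gripper_width(),bot.read_finger_force())
def low(th): return pose(th,.06,z=.026)
p,q=low(-.69); bot.move_linear(p,.08,q); print(np.round(bot.read_ft_force(),1))
f0=bot.read_ft_force()
for th in np.arange(-.71,-.88,-.02):
    p,q=low(th); hit=bot.move_linear(p,.018,q,until_force=9)
    P=bot.read_position(); f=bot.read_ft_force()-f0
    print(round(th,3),hit,np.round(f,1),"tcp th",round(b[2]-np.arctan2(b[1]-P[1],b[0]-P[0]),4),round(bot.read_clock(),2))
    if hit or np.linalg.norm(f)>13: break
```

```text
f [ 4.2  0.9 -3.9] 7.8083
ride [4.7 2.7 0. ]
0.38243591653963527 0.0
[ 0.2 -1.3  0.6]
-0.71 False [-1.9  0.9 -0.2] tcp th -0.7095 9.02
-0.73 False [-5.3  5.8  2.9] tcp th -0.7191 9.43
-0.75 False [-6.   6.6  3.5] tcp th -0.7373 9.83
-0.77 False [-5.5  6.2  3.4] tcp th -0.7579 10.24
-0.79 False [-6.4  6.5  4.1] tcp th -0.7777 10.65
-0.81 False [-6.8  5.8  4.9] tcp th -0.7973 11.06
-0.83 False [-0.6  1.2 -0.8] tcp th -0.8345 11.47
-0.85 False [ 0.6  0.8 -0.2] tcp th -0.8515 11.88
-0.87 False [-4.6  3.4  1.9] tcp th -0.865 12.28
```

Run:
```python
from h import *
P=bot.read_position();Q=bot.read_tool_rot();w=bot.camera("wrist");s=bot.camera("scene");t=bot.camera("top")
np.savez("w2.npz",P=P,Q=Q)
c=[cv2.resize(w,(512,384)),cv2.resize(s[150:230,150:290],(280,384-0)) ]
cv2.imwrite("pics/w2.png",np.hstack(c)[:,:,::-1])
```

```text
(no output)
```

View pics/w2.png

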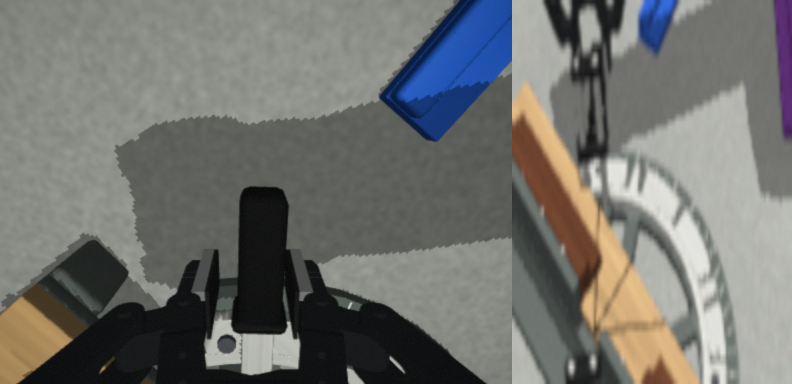

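The handle at cols 239–287 sits between the fingers, near the right (trailing) pad. From this picture I can't tell whether the tooth is home, so I'll push gently both ways to see if the arm is locked.

Run:
```python
from h import *
def low(th): return pose(th,.06,z=.026)
def tt():
    P=bot.read_position(); return round(b[2]-np.arctan2(b[1]-P[1],b[0]-P[0]),4)
for seq in((-.875,-.885),(-.87,-.86,-.85,-.84,-.83,-.82,-.81)):
  for th in seq:
    p,q=low(th); hit=bot.move_linear(p,.02,q,until_force=12)
    f=bot.read_ft_force(); a=b[2]-th; print(th,hit,np.round(f,1),"tang",round(f@[np.sin(a),-np.cos(a),0],1),tt(),round(bot.read_clock(),2))
    if hit or np.linalg.norm(f[:2])>14: break
```

```text
-0.875 False [-6.8  3.1  4.1] tang -7.5 -0.8657 12.68
-0.885 False [-10.    6.9   7.1] tang -12.1 -0.8669 12.95
-0.87 False [-5.3  2.8  2.4] tang -6.0 -0.8652 13.28
-0.86 False [-0.7  0.2 -0.1] tang -0.7 -0.8637 13.54
-0.85 False [-0.7  0.1 -0.2] tang -0.6 -0.8524 13.81
-0.84 False [ 1.1 -0.1  0.8] tang 0.9 -0.84 14.07
-0.83 False [-0.  -0.2 -0.1] tang 0.1 -0.8295 14.34
-0.82 False [ 0.7 -0.3  0.4] tang 0.7 -0.8201 14.61
-0.81 False [-0.1 -0.5  0.2] tang 0.2 -0.8098 14.88
```

Run:
```python
from h import *
def low(th): return pose(th,.06,z=.026)
def tt():
    P=bot.read_position(); return round(b[2]-np.arctan2(b[1]-P[1],b[0]-P[0]),4)
for th in (-.80,-.79,-.78,-.77,-.76):
    p,q=low(th); hit=bot.move_linear(p,.02,q,until_force=12)
    f=bot.read_ft_force(); a=b[2]-th; print(th,hit,np.round(f,1),"tang",round(f@[np.sin(a),-np.cos(a),0],1),tt(),round(bot.read_clock(),2))
    if hit or np.linalg.norm(f[:2])>11: break
```

```text
-0.8 False [ 0.5 -1.2  2.2] tang 1.1 -0.8001 15.14
-0.79 False [1.4 0.1 2.3] tang 1.1 -0.7904 15.41
-0.78 False [0.8 0.1 2.8] tang 0.6 -0.7808 15.68
-0.77 False [ 1.6 -0.2  3.3] tang 1.5 -0.7705 15.94
-0.76 False [ 1.  -0.6  4.1] tang 1.1 -0.7604 16.21
```

Run:
```python
from h import *
print(bot.read_gripper_width(),bot.read_finger_force(),bot.read_position())
P=bot.read_position();Q=bot.read_tool_rot();w=bot.camera("wrist");s=bot.camera("scene")
np.savez("w3.npz",P=P,Q=Q)
cv2.imwrite("pics/w3.png",np.hstack([w[:,120:400],cv2.resize(s[130:226,150:278],(512,384),interpolation=cv2.INTER_CUBIC)])[:,:,::-1])
```

```text
0.38015602003101695 1.9839603966102004 [ 0.61117197 -0.218779    0.0261876 ]
```

View pics/w3.png

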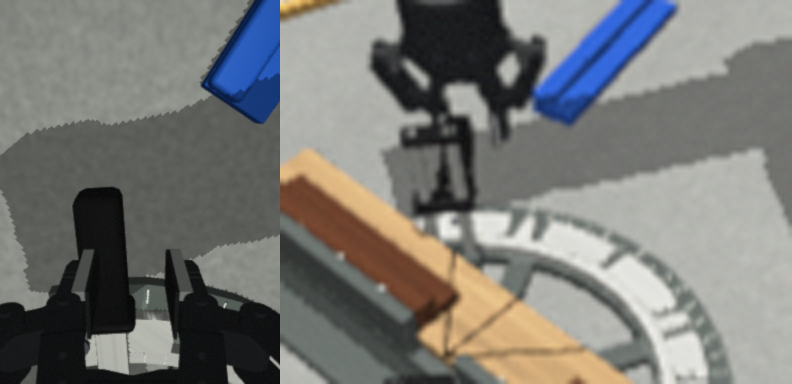

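```bash
cat >> h.py <<'E'
def cam(f):
    d=np.load(f);c=bot.calibration("wrist")
    T=np.eye(4);T[:3,:3]=R.from_quat(d["Q"],scalar_first=True).as_matrix();T[:3,3]=d["P"]
    return c["mtx"],np.linalg.inv(T@c["hand_eye"])
def handle_pts(th,lift):
    a=b[2]-th;u=np.array([np.cos(a),np.sin(a),0]);v=np.array([-u[1],u[0],0]);Z=np.array([0,0,1.])
    l=-u*np.cos(lift)+Z*np.sin(lift);n=u*np.sin(lift)+Z*np.cos(lift);h=np.array([b[0],b[1],0])-u*.095+Z*.034
    return np.array([h+l*x+v*y+n*z for z in(.016,-.010) for x in(.174,.100) for y in(.012,-.012)])
def hull(th,lift,f):
    K,E=cam(f); return cv2.convexHull(proj(handle_pts(th,lift),K,E).astype(np.float32)).astype(int)
E
python3 - <<'E'
from h import *
for f,im in(("w2.npz","pics/w2.png"),("w3.npz","pics/w3.png")):
    g=cv2.imread(im); 
    if "3" in f: g=np.hstack([np.full((384,120,3),255,np.uint8),g[:,:280],np.full((384,112,3),255,np.uint8)])
    g=g[:,:512]; dark=(g.max(2)<38).astype(np.uint8)
    # IoU of the handle silhouette in a window above the gripper links
    best=[]
    for th in np.arange(-.88,-.70,.004):
        for li in np.arange(0,.2,.01):
            m=np.zeros((384,512),np.uint8);cv2.fillConvexPoly(m,hull(th,li,f),1)
            w=slice(150,285);a=m[w,190:295];d=dark[w,190:295]
            best.append(((a&d).sum()/(a|d).sum(),th,li))
    best.sort(reverse=True);print(f,np.round(best[:8],3).tolist())
E
```

```text
w2.npz [[0.814, -0.84, 0.1], [0.811, -0.84, 0.09], [0.805, -0.84, 0.11], [0.803, -0.84, 0.08], [0.803, -0.84, 0.12], [0.799, -0.84, 0.13], [0.797, -0.84, 0.07], [0.796, -0.84, 0.14]]
w3.npz [[0.765, -0.828, 0.1], [0.763, -0.828, 0.09], [0.762, -0.828, 0.11], [0.76, -0.824, 0.1], [0.759, -0.824, 0.11], [0.758, -0.824, 0.12], [0.757, -0.828, 0.12], [0.756, -0.828, 0.08]]
```

The handle barely moved (−0.840 to −0.828) while the tool went back to −0.76, and the fingertips now sit on its upper edge. That suggests the arm is locked with the lever down. I'll retreat straight up and check the handle's height from above.

Run:
```python
from h import *
P=bot.read_position(); bot.move_linear([P[0],P[1],.07],.1)
bot.set_gripper(1.0)
p,q=pose(-.83,0,z=.14,r=.25); bot.move_linear(p,.15,q)
print(np.round(bot.read_ft_force(),1),bot.read_clock())
P=bot.read_position();Q=bot.read_tool_rot();w=bot.camera("wrist");t=bot.camera("top");s=bot.camera("scene")
np.savez("w4.npz",P=P,Q=Q);cv2.imwrite("pics/w4.png",w[:,:,::-1]);cv2.imwrite("pics/top4.png",t[:,:,::-1]);cv2.imwrite("pics/s4.png",s[:,:,::-1])
g=w; dark=(g.max(2)<38).astype(np.uint8)
for f,g,(x0,x1,y0,y1) in(("w4.npz",w,(200,310,120,245)),("w1.npz",cv2.imread("pics/w1.png"),(200,310,140,225))):
    dark=(g.max(2)<38).astype(np.uint8);best=[]
    for th in (np.arange(-.88,-.74,.003) if "4" in f else np.arange(.09,.16,.003)):
        for li in np.arange(0,.2,.01):
            m=np.zeros((384,512),np.uint8);cv2.fillConvexPoly(m,hull(th,li,f),1)
            a=m[y0:y1,x0:x1];d=dark[y0:y1,x0:x1];best.append(((a&d).sum()/(a|d).sum(),th,li))
    best.sort(reverse=True);print(f,np.round(best[:6],3).tolist())
```

```text
[-1.7  0.1 -0.8] 18.1083
w4.npz [[0.824, -0.823, 0.08], [0.823, -0.829, 0.1], [0.823, -0.829, 0.11], [0.822, -0.826, 0.11], [0.822, -0.826, 0.1], [0.821, -0.829, 0.05]]
w1.npz [[0.821, 0.129, 0.19], [0.818, 0.123, 0.19], [0.817, 0.123, 0.16], [0.817, 0.126, 0.19], [0.814, 0.12, 0.17], [0.811, 0.129, 0.18]]
```

View pics/w4.png

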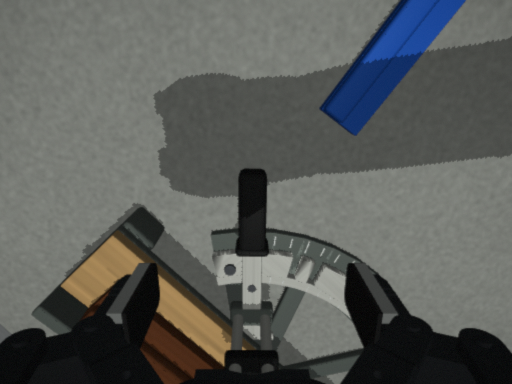

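The picture shows the handle at cols 239–267, rows 169–255. The lever lies just inside the plate's end screw (230,268), and the 30° notch is clear at (303,268). The fit puts the lever about 0.09 rad lower than when it rode on the plate. I'll confirm with a light touch on top of the handle: 0.050 m means home, 0.065 m means riding.

Run:
```python
from h import *
bot.set_gripper(0.)
p,q=pose(-.828,0,z=.08); bot.move_linear(p,.15,q)
p[2]=.040; hit=bot.move_linear(p,.02,until_force=4); print(hit,bot.read_position(),np.round(bot.read_ft_force(),1))
p[2]=.16; bot.move_linear(p,.15); bot.wait(.3)
P=bot.read_position();Q=bot.read_tool_rot();t=bot.camera("top");s=bot.camera("scene")
cv2.imwrite("pics/fin.png",np.hstack([cv2.resize(t[80:260,100:370],(432,288)),cv2.resize(s[130:330,120:370],(360,288))])[:,:,::-1]); print(np.round(bot.read_ft_force(),1),bot.read_clock())
```

```text
False [ 0.62448287 -0.22733786  0.04010908] [ 0.1 -0.1  0.4]
[ 0.8 -0.7  0.4] 23.0917
```

View pics/fin.png

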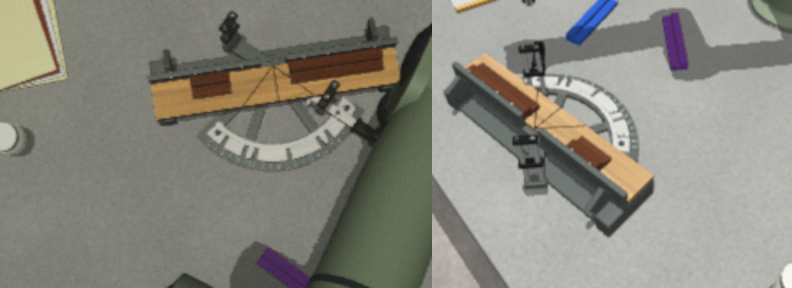

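Run:
```python
from h import *
print("w",bot.read_gripper_width(),bot.read_position())
p,q=pose(-.828,0,z=.06); bot.move_linear(p,.2,q)
P=bot.read_position();Q=bot.read_tool_rot();w=bot.camera("wrist");np.savez("w5.npz",P=P,Q=Q)
p[2]=.040; hit=bot.move_linear(p,.03,until_force=4); P=bot.read_position();print(hit,P,np.round(bot.read_ft_force(),1))
w2=bot.camera("wrist")
cv2.imwrite("pics/w5.png",np.hstack([w[:,60:450],w2[:,60:450]])[:,:,::-1]);print(bot.read_clock())
```

```text
w -0.0021082360506120682 [ 0.62426269 -0.22722233  0.15957995]
False [ 0.6245027  -0.22730753  0.04001529] [-0.2  0.   1.5]
24.6583
```

View pics/w5.png

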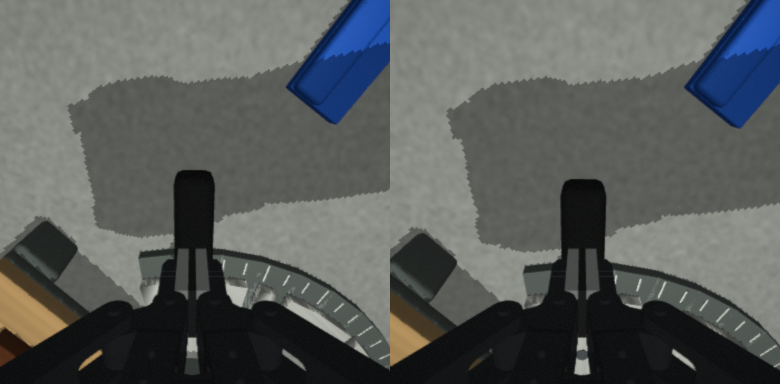

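The closed fingertips are centred over the handle (left half about col 195, rows 172–245), and there was still no contact at z = 0.040. So the lever is far below riding height. I'll find the actual contact with a light press, which also helps seat the tooth, then retreat and check.

Run:
```python
from h import *
p,q=pose(-.828,0,z=.024); hit=bot.move_linear(p,.02,until_force=5); P=bot.read_position();print(hit,P,np.round(bot.read_ft_force(),1))
p[2]=.14; bot.move_linear(p,.15); bot.wait(.2); print(np.round(bot.read_ft_force(),1),bot.read_clock())
```

```text
True [ 0.624488   -0.22738278  0.02636665] [-0.9  0.5  5.5]
[ 1.5 -1.2  0. ] 26.4417
```

The evidence agrees that the tooth is home:
- **Height:** the handle is about 15–20 mm lower than when it rode on the plate, judged by touch and by apparent size.
- **Lock:** the arm held firm against a 12 N push at about −0.83 to −0.85, short of the 0.9 stop. Pushing back shifted it by only about the notch's play.
- **Clear:** the robot is free of everything, and the moulding, offcut and jar are where they were.

I'm handing it in.

```bash
python3 -c "
from cell import bot
print(bot.close_job(), bot.read_clock())"
```

```text
the job is handed in; nothing more can be done
the job is handed in; nothing more can be done
```

I lifted the lever, swung the arm to the right-hand 45° notch (the wooden moulding's side) and handed the job in at about 26 s of 38 s. The tooth looks home, from the handle's drop and a firm 12 N push one way, but the handle read over 10 mm lower than the given dimensions and the reverse push slid over it, so the lock is inferred, not fully proven.

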